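Stand the toppled figure up for sanding

TASK

The grey model figure has toppled over on the bench. Stand it upright on its square plinth near the middle of the round turntable, setting it down gently, and let go of it; leave the white figure and the sander as they stand.

Things in the scene. Friction and masses are not known exactly. Their poses are not given: they have to be found in the camera images.
- grey_chest (a point): Centre of the chest of the grey figure (0.3 kg), on its axis 70 mm above the plinth's underside. z: plinth to head, x: across the shoulders, y: through the chest. 126 mm tall: plinth 58 x 58 x 14; chest 58 (x) x 40 (y), flat front and back, from 46 to 94 mm up; neck, 28 mm ball head. It lies level on a shoulder and a plinth edge: +x down, this point 29 mm up; grip the 40 mm chest from above.
- turntable_top (a point): Round wood-topped turntable, 180 mm in diameter, fixed to the bench and not turning; this point is the centre of its top face, 20 mm above the bench, z up. When the figure stands on it, the chest point is 70 mm above this one.
- white_figure: White figure of the same shape and size as the grey one, loose, standing upright on its plinth on the bench; origin at the centre of the plinth's underside, z up. A bystander.
- sander: Green and black cordless palm sander, loose, standing on its round pad (110 mm in diameter); 94 mm tall, with a battery stub reaching 80 mm from the axis along its own x; origin at the centre of its underside, z up. A bystander.
Mind the look-alikes: they are no part of the job. What is meant by the part that bears turntable_top is not turquoise, and is the smaller of those in its own colour.

How it is judged:
By the outcome, as a careful person would: the job done as asked, in the order asked, and still so for the second after the job is handed in, with the robot touching nothing.
It also fails if it takes over 32 s, if anything falls off the work surface, if the arm or the gripper's body presses on something with over 40 N, if the wrist force passes 120 N, or if a joint passes its speed limit or range.

ROBOT

A 7-joint arm with a two-finger parallel gripper is mounted at the origin on the work surface. World frame = base frame: x ahead of the robot, y to its left, z up, the work surface at z = 0. Lengths are in m, angles in degrees, forces in N, time in s.
With the tool pointing down it reaches from about 0.425 to 0.95 m from the base axis. Payload 4.7 kg.
Tool frame: the origin (TCP) lies midway between the tips of the shut fingers; the grasp point (between the pads) lies 19 mm behind it; z points along the fingers, y is the line along which they close (so a half turn about z gives the same grasp; the last joint's range is limited). The gripper opens to 87 mm and grips with 3 to 60 N. Pads are 19 mm wide; open, the fingers measure 117 mm over their backs; the gripper's body (75 mm by 190 mm) begins 51 mm behind the grasp point.
Start: joints at [61.541, 26.849, -2.785, 87.806, 1.381, 65.374, -4.715], TCP at [0.304, -0.602, 0.223] pointing down, gripper open.
Joint ranges: [-148.3, 148.3], [-19.14, 114.17], [-79.39, 73.82], [5.75, 140.21], [-59.74, 239.74], [12.07, 113.84], [-152.46, 152.46]. Speed limits (degrees/s): [147.25, 147.25, 180, 180, 180, 180, 180].

INTERFACE

Orientations are given as [roll, pitch, yaw] about the fixed x, y, z axes, in that order (R = Rz(yaw) Ry(pitch) Rx(roll)).
In Python, from plant import arm gives the robot as it stands. The module is installed in compiled form; this text tells all that it offers.
- The arm moves only by the shell command python3 -m pendant 'ROWS'. ROWS is JSON, a list of rows, each an object with "travel": the shift along the world's x, y, z in m, a list of three; "angular": the turn, a rotation vector about the world's x, y, z in rad, a list of three; "grip": the closure, from 0 (fully open) to 1 (shut). A call has 1 to 10 rows; each row shifts and turns the commanded pose from where the row before left it; what a row does not reach is not made up. A row lasts 1/12 s, in which the tool goes at most 41.7 mm and 7.16 degrees, less where a joint would pass 70% of its speed; a pose out of reach is approached as far as the arm can. A call is refused whole if a number of a shift passes 0.0417 or a number of a turn 0.125, either way. A call with a gripper value outside its range is refused whole. The fingers move at their own pace and stop on an object; the grip force is fixed at half the most. Time passes only in rows, so rows that do not move let the fingers close. It gives the time, the measured TCP pose, the force and the opening at its end, in the units of the state.
- arm.state(): the state, without advancing time (a new reading comes with each control period).
- arm.read_camera(name): name is "scene" or "top"; returns (picture, depth): 480x640x3 uint8, blue, green, red; 480x640 float32, m along the optical axis (not along the pixel's ray), 0 where there is no reading.
- arm.camera_params(name): a dict with "intrinsics" (3x3 intrinsics, pixels), "rvec" (rotation vector, rad) and "tvec" (3), from world to camera coordinates, as OpenCV has them. Camera axes: x right, y down, z forward; pixel columns grow to the right and rows downward; lengths in m; the calibration is good to about 2 mm. A picture is of the moment at which its call begins. camera_params takes no time and is no camera call.
- arm.job_done(): hands the job in, once; it reports no verdict.
The state is a dict: "time": time; "joints": joint angles; "qd": joint speeds; "joint_torque": joint torques, N m; "ee_pos": TCP position; "tcp_rot": TCP orientation; "force": force on the tool from outside, world axes, zero at the start; "torque": the same for the moment, N m; "width": opening from 0.0 (shut) to 1.0 (fully open).
Only numpy, scipy, OpenCV 4.12 (cv2) and the standard library are available. Lean on these libraries where they do the work, as an engineer would, in place of code of your own. Each camera call takes 0.05 s, during which the arm holds its last target. There are 200 camera calls.

## Working session

There is one attempt and no reset: what is moved stays moved. The work goes in short steps, Python scripts to look and compute and a shell command to move; the robot and the scene stay as the last step left them, time stands still between calls to the robot, and variables do not carry over. Pictures are saved under pics/ and viewed, on a budget of 10 in all, crops included, one or two more only if the job needs it, and the job is handed in when it is done.

```bash
mkdir -p pics
cat > h.py <<'E'
import numpy as np, cv2
from plant import arm
def cam(n):
    p=arm.camera_params(n); K=np.array(p["intrinsics"],float); R=cv2.Rodrigues(np.array(p["rvec"],float))[0]; t=np.array(p["tvec"],float).ravel()
    return K,R,t
def ray(n,u,v):
    K,R,t=cam(n); d=R.T@np.linalg.inv(K)@np.array([u,v,1.]); return -R.T@t,d
def onplane(n,u,v,z):
    o,d=ray(n,u,v); return o+d*(z-o[2])/d[2]
def cloud(n,D):
    K,R,t=cam(n); v,u=np.indices(D.shape); P=np.stack([(u-K[0,2])/K[0,0]*D,(v-K[1,2])/K[1,1]*D,D],-1)
    return (P-t)@R
E
python3 - <<'E'
from h import *
for n in("scene","top"):
    im,D=arm.read_camera(n); cv2.imwrite(f"pics/{n}0.png",im); np.savez(f"{n}0.npz",im=im,D=D)
    K,R,t=cam(n); print(n,K.tolist(),(-R.T@t),R[2])
print(arm.state())
E
```

```text
scene [[473.8955185139233, 0.0, 321.7162445915336], [0.0, 473.8955185139233, 245.2142688111654], [0.0, 0.0, 1.0]] [ 1.20057333 -0.32994948  1.02013691] [-0.52417162  0.20374247 -0.82688156]
top [[576.8902124138118, 0.0, 322.3154426065497], [0.0, 576.8902124138118, 230.2793156309765], [0.0, 0.0, 1.0]] [ 0.50164796 -0.08888121  1.44794892] [ 0.0616834  -0.01078289 -0.99803752]
{'time': 0.1, 'joints': array([61.54232473, 26.89251526, -2.78467496, 87.86548148,  1.38163227,
       65.37447037, -4.71536674]), 'qd': array([-0.06119219, -0.08783376, -0.11762541, -0.21245099,  0.04673654,
        0.09308397, -0.1303126 ]), 'joint_torque': array([ 5.24843126e-04, -5.09171891e+01, -8.13959143e-02, -2.36829185e+01,
       -6.14620163e-02,  3.44168697e-02,  7.58002284e-05]), 'ee_pos': array([ 0.30413812, -0.60201174,  0.22161672]), 'tcp_rot': array([-1.79901193e+02,  3.92855153e-03,  2.68042112e+01]), 'force': array([-0.27579757, -0.48675289, -0.34391584]), 'torque': array([-0.03224512, -0.00999298, -0.03899341]), 'width': 0.9975989494914482}
```

View pics/scene0.png

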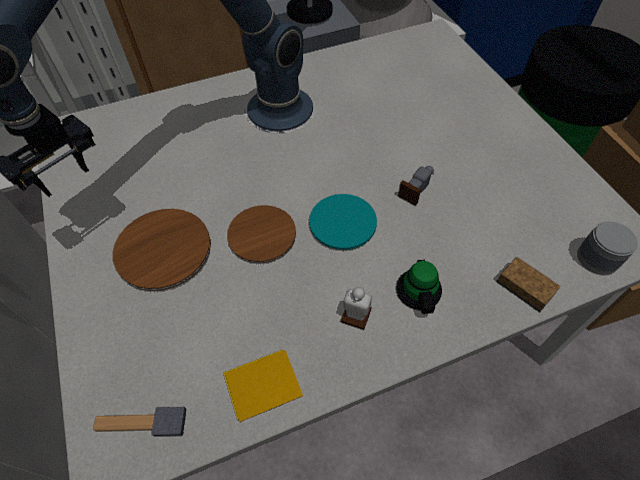

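View pics/top0.png

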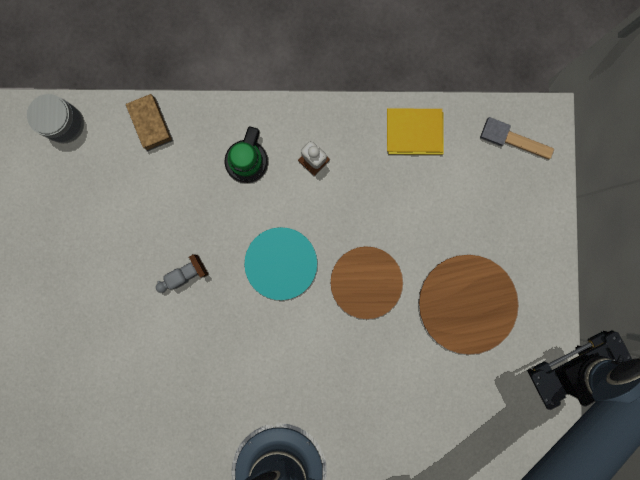

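The scene view shows the grey figure at about (417,185), the small wood turntable at (262,233), the white figure at (357,307) and the sander at (420,287). In the top view they are at (183,274), (367,283), (314,157) and (247,160). The decoys are the turquoise disc and the larger wooden disc.

Run:
```python
from h import *
d={n:np.load(n+"0.npz") for n in("scene","top")}
def tri(a,b):
    o1,d1=ray("scene",*a);o2,d2=ray("top",*b)
    s=np.linalg.lstsq(np.stack([d1,-d2],1),o2-o1,rcond=None)[0]
    p,q=o1+d1*s[0],o2+d2*s[1]; return (p+q)/2,np.linalg.norm(p-q)
# turntable: brown mask ellipse
C={}
for n,(u,v) in {"scene":(262,233),"top":(367,283)}.items():
    im=d[n]["im"];hsv=cv2.cvtColor(im,cv2.COLOR_BGR2HSV)
    m=((hsv[...,0]<20)&(hsv[...,1]>100)).astype(np.uint8)
    cs,_=cv2.findContours(m,cv2.RETR_EXTERNAL,cv2.CHAIN_APPROX_NONE)
    c=[c for c in cs if cv2.pointPolygonTest(c,(u,v),False)>=0][0]
    e=cv2.fitEllipse(c);C[n]=e[0]
    P=np.array([onplane(n,*p[0],.02) for p in c.astype(float)]);cc,r=cv2.minEnclosingCircle(P[:,:2].astype(np.float32))
    pc=cloud(n,d[n]["D"]);dd=d[n]["D"][int(v),int(u)]
    print(n,e,"on z=.02",onplane(n,*e[0],.02),"circ",cc,r,"depthpt",pc[int(v),int(u)])
print("tri",tri(C["scene"],C["top"]))
# figure
for n,(u,v) in {"scene":(417,185),"top":(183,274)}.items():
    im=d[n]["im"];D=d[n]["D"];pc=cloud(n,D);hsv=cv2.cvtColor(im,cv2.COLOR_BGR2HSV)
    w=np.zeros(D.shape,bool);w[v-35:v+35,u-40:u+40]=1
    m=w&(pc[...,2]>.012)&(D>0)
    cs,_=cv2.findContours(m.astype(np.uint8),cv2.RETR_EXTERNAL,cv2.CHAIN_APPROX_NONE)
    c=max(cs,key=cv2.contourArea);rect=cv2.minAreaRect(c)
    brown=m&(hsv[...,0]<20)&(hsv[...,1]>90); grey=m&(hsv[...,1]<90)
    P=pc[m];print(n,m.sum(),brown.sum(),grey.sum(),rect,"zpct",np.percentile(P[:,2],[50,90,98]))
    B=pc[brown];G=pc[grey];T=G[G[:,2]>.04]
    print(" brown mean",B.mean(0)," grey mean",G.mean(0),"grey top",T.mean(0) if len(T) else None)
    S=pc[m][:,:2];r2=cv2.minAreaRect((S*1000).astype(np.float32));print(" footprint",r2)
    k=cv2.resize(im[v-40:v+40,u-50:u+50],None,fx=5,fy=5,interpolation=cv2.INTER_CUBIC);cv2.imwrite(f"pics/fig_{n}.png",k)
a,b=cv2.imread("pics/fig_scene.png"),cv2.imread("pics/fig_top.png");cv2.imwrite("pics/fig.png",cv2.resize(np.hstack([a,b]),(800,320)))
```

```text
scene ((261.15130615234375, 232.99095153808594), (54.33628463745117, 67.78221130371094), 79.78055572509766) on z=.02 [ 0.4700045  -0.21433235  0.02      ] circ (0.46716928482055664, -0.21220797300338745) 0.09037087112665176 depthpt [ 0.46724899 -0.21171363  0.01501085]
top ((366.1604309082031, 282.35833740234375), (70.6894760131836, 71.38928985595703), 158.80044555664062) on z=.02 [ 0.46161302 -0.21306028  0.02      ] circ (0.4617789387702942, -0.21312981843948364) 0.08909343928098679 depthpt [ 0.46006199 -0.21507469  0.02066382]
tri (array([ 0.46144462, -0.21352715,  0.00853906]), np.float64(0.0010983166691586324))
scene 685 231 393 ((415.3708190917969, 180.60675048828125), (23.95595359802246, 40.2799186706543), 32.0053825378418) zpct [0.04825718 0.05701739 0.05880289]
 brown mean [0.50769349 0.19638503 0.04232486]  grey mean [0.48131286 0.24455596 0.04629137] grey top [0.48134768 0.24059705 0.05160051]
 footprint ((478.38714599609375, 243.55906677246094), (58.503482818603516, 124.28314971923828), 29.607555389404297)
top 862 197 665 ((178.69424438476562, 275.9394836425781), (25.139738082885742, 53.31220245361328), 61.38954162597656) zpct [0.05252045 0.05975348 0.06254658]
 brown mean [0.50169053 0.19547228 0.05129912]  grey mean [0.47223992 0.24495313 0.04909649] grey top [0.47531722 0.2412718  0.05287051]
 footprint ((474.5340881347656, 245.95504760742188), (58.560630798339844, 126.12181091308594), 29.149314880371094)
```

View pics/fig.png

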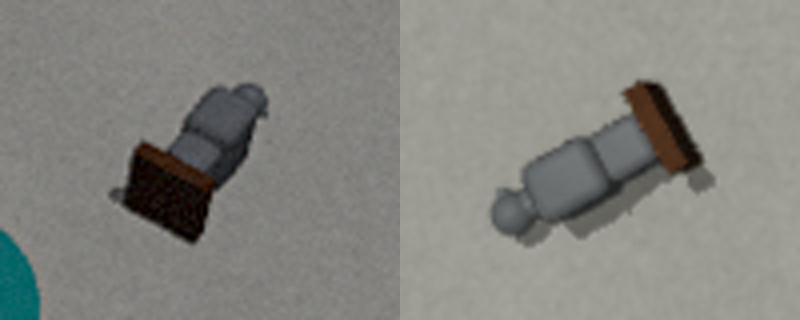

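The chest has its flat sides horizontal and its axis at azimuth 119.4° (head away from the robot's right). The chest point is about (0.473, 0.251, 0.029), and the top of the figure measures 58–60 mm, as it should. The turntable centre is about (0.463, -0.213), radius 0.09. I'll move over the figure while turning, then lean the tool 45° towards the plinth, so the figure can be stood up within the wrist range.

```bash
python3 -m pendant '[{"travel":[0.014,0.041,0.003],"angular":[0,0,0.081],"grip":0},{"travel":[0.014,0.041,0.003],"angular":[0,0,0.081],"grip":0},{"travel":[0.014,0.041,0.003],"angular":[0,0,0.081],"grip":0},{"travel":[0.014,0.041,0.003],"angular":[0,0,0.081],"grip":0},{"travel":[0.014,0.041,0.003],"angular":[0,0,0.081],"grip":0},{"travel":[0.014,0.041,0.003],"angular":[0,0,0.081],"grip":0},{"travel":[0.014,0.041,0.003],"angular":[0,0,0.081],"grip":0},{"travel":[0.014,0.041,0.003],"angular":[0,0,0.081],"grip":0},{"travel":[0.014,0.041,0.003],"angular":[0,0,0.081],"grip":0},{"travel":[0.014,0.041,0.003],"angular":[0,0,0.081],"grip":0}]'
python3 -m pendant '[{"travel":[0.002,0.038,0],"angular":[0,0,0.081],"grip":0},{"travel":[0.002,0.038,0],"angular":[0,0,0.081],"grip":0},{"travel":[0.002,0.038,0],"angular":[0,0,0.081],"grip":0},{"travel":[0.002,0.038,0],"angular":[0,0,0.081],"grip":0},{"travel":[0.002,0.038,0],"angular":[0,0,0.081],"grip":0},{"travel":[0.002,0.038,0],"angular":[0,0,0.081],"grip":0},{"travel":[0.002,0.038,0],"angular":[0,0,0.081],"grip":0},{"travel":[0.002,0.038,0],"angular":[0,0,0.081],"grip":0},{"travel":[0.002,0.038,0],"angular":[0,0,0.081],"grip":0},{"travel":[0.002,0.038,0],"angular":[0,0,0.081],"grip":0}]'
python3 -m pendant '[{"travel":[-0.004,0.012,0],"angular":[-0.0976,-0.055,0],"grip":0},{"travel":[-0.004,0.012,0],"angular":[-0.0976,-0.055,0],"grip":0},{"travel":[-0.004,0.012,0],"angular":[-0.0976,-0.055,0],"grip":0},{"travel":[-0.004,0.012,0],"angular":[-0.0976,-0.055,0],"grip":0},{"travel":[-0.004,0.012,0],"angular":[-0.0976,-0.055,0],"grip":0},{"travel":[-0.004,0.012,0],"angular":[-0.0976,-0.055,0],"grip":0},{"travel":[-0.004,0.012,0],"angular":[-0.0976,-0.055,0],"grip":0},{"travel":[0,0,0],"angular":[0,0,0],"grip":0}]'
python3 - <<'E'
from h import *
from scipy.spatial.transform import Rotation as R
s=arm.state();print(s["joints"],s["ee_pos"]);print(R.from_euler('xyz',s["tcp_rot"],degrees=True).as_matrix())
E
```

```text
time: 0.93
ee_pos: [0.4386, -0.2071, 0.2513]
tcp_rot: [-180.0, 0.0, 73.4]
force: [0.7, -0.1, 0.4]
width: 0.999
time: 1.77
ee_pos: [0.4583, 0.1724, 0.2513]
tcp_rot: [-180.0, 0.0, 119.8]
force: [0.4, 0.3, -0.4]
width: 0.998
time: 2.43
ee_pos: [0.4267, 0.2609, 0.2476]
tcp_rot: [-179.2, 44.9, 120.8]
force: [-0.3, 0.3, 0.4]
width: 0.999
[-27.26303941  25.0654895  -41.58803583 106.96953531  48.20010058
  91.67759352 -55.74296378] [0.42674976 0.26087289 0.24759623]
[[-0.36332281  0.86323054  0.35047049]
 [ 0.60837087  0.50472397 -0.61248559]
 [-0.70560712 -0.00931394 -0.70854205]]
```

```bash
python3 -m pendant '[{"travel":[0.0022,0.0104,-0.029],"angular":[0,0,-0.016],"grip":0},{"travel":[0.0022,0.0104,-0.029],"angular":[0,0,0],"grip":0},{"travel":[0.0022,0.0104,-0.029],"angular":[0,0,0],"grip":0},{"travel":[0.0022,0.0104,-0.029],"angular":[0,0,0],"grip":0},{"travel":[0.0022,0.0104,-0.029],"angular":[0,0,0],"grip":0},{"travel":[0.007,-0.0122,-0.0142],"angular":[0,0,0],"grip":0},{"travel":[0.007,-0.0122,-0.0142],"angular":[0,0,0],"grip":0},{"travel":[0.007,-0.0122,-0.0142],"angular":[0,0,0],"grip":0},{"travel":[0,0,0],"angular":[0,0,0],"grip":0}]'
python3 - <<'E'
from h import *
o=[]
for n,(u,v) in {"scene":(417,175),"top":(183,274)}.items():
    im,D=arm.read_camera(n)
    o.append(cv2.resize(im[v-60:v+60,u-60:u+60],(400,400),interpolation=cv2.INTER_CUBIC))
    K,R,t=cam(n); s=arm.state()
    for p in (s["ee_pos"],[.473,.251,.029]):
        q=K@(R@np.array(p)+t);q=q[:2]/q[2];o[-1]=cv2.drawMarker(o[-1],tuple(int(a) for a in (q-[u-60,v-60])*400/120),(0,0,255) if p[2]==.029 else (0,255,255),0,15)
cv2.imwrite("pics/near.png",np.hstack(o));print(s["ee_pos"],s["tcp_rot"],s["joints"])
E
```

```text
time: 3.18
ee_pos: [0.4633, 0.2655, 0.0614]
tcp_rot: [-179.3, 45.2, 118.9]
force: [1.1, -0.7, -0.4]
width: 1.0
[0.46279997 0.26970582 0.0636225 ] [-179.70046863   44.9231377   118.77854504] [-30.65433527  42.5111498  -35.59185165 108.81136579  58.01574602
  82.07068119 -70.41323256]
```

View pics/near.png

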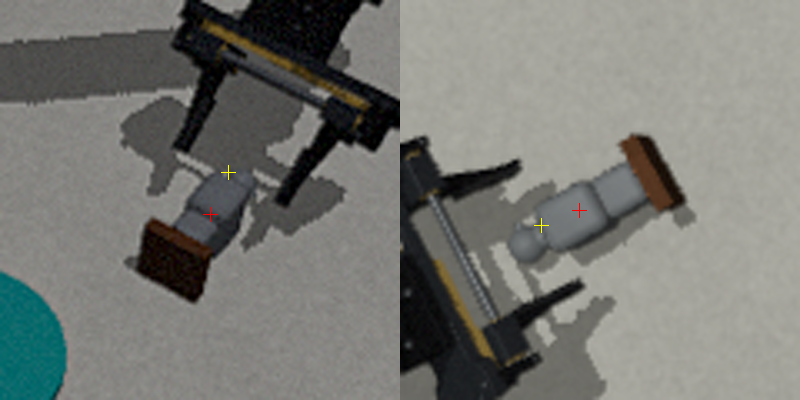

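The fingers straddle the chest evenly in both views (top-view chest at about (580,210), with the fingers on either side). I'll advance, close and check.

```bash
python3 -m pendant '[{"travel":[0.0033,-0.0056,-0.009],"angular":[0,0,0],"grip":0},{"travel":[0.0033,-0.0056,-0.009],"angular":[0,0,0],"grip":0},{"travel":[0.0033,-0.0056,-0.009],"angular":[0,0,0],"grip":0},{"travel":[0.0033,-0.0056,-0.009],"angular":[0,0,0],"grip":0},{"travel":[0.0033,-0.0056,-0.009],"angular":[0,0,0],"grip":0},{"travel":[0,0,0],"angular":[0,0,0],"grip":0},{"travel":[0,0,0],"angular":[0,0,0],"grip":0},{"travel":[0,0,0],"angular":[0,0,0],"grip":0.5},{"travel":[0,0,0],"angular":[0,0,0],"grip":1},{"travel":[0,0,0],"angular":[0,0,0],"grip":1}]'
python3 -m pendant '[{"travel":[0,0,0],"angular":[0,0,0],"grip":1},{"travel":[0,0,0],"angular":[0,0,0],"grip":1},{"travel":[0,0,0],"angular":[0,0,0],"grip":1},{"travel":[0,0,0],"angular":[0,0,0],"grip":1},{"travel":[0,0,0],"angular":[0,0,0],"grip":1},{"travel":[0,0,0],"angular":[0,0,0],"grip":1}]'
```

```text
time: 4.12
ee_pos: [0.4792, 0.243, 0.0191]
tcp_rot: [-179.9, 44.9, 118.8]
force: [-0.6, -0.4, 0.7]
width: 0.852
time: 4.62
ee_pos: [0.479, 0.2423, 0.0188]
tcp_rot: [-179.8, 44.9, 118.8]
force: [-0.8, -0.3, 1.1]
width: 0.456
```

Opening 0.456 × 87 mm = 39.7 mm, so the chest is held. I'll lift, untilt, carry over while turning, and tilt the other way so the figure stands upright.

```bash
python3 -m pendant '[{"travel":[0,0,0.015],"angular":[0,0,0],"grip":1},{"travel":[0,0,0.03],"angular":[0,0,0],"grip":1},{"travel":[0,0,0.035],"angular":[0,0,0],"grip":1},{"travel":[0,0,0.02],"angular":[0.0983,0.054,0],"grip":1},{"travel":[0,0,0.02],"angular":[0.0983,0.054,0],"grip":1},{"travel":[0,0,0.02],"angular":[0.0983,0.054,0],"grip":1},{"travel":[0,0,0.02],"angular":[0.0983,0.054,0],"grip":1},{"travel":[0,0,0.02],"angular":[0.0983,0.054,0],"grip":1},{"travel":[0,0,0.02],"angular":[0.0983,0.054,0],"grip":1},{"travel":[0,0,0.02],"angular":[0.0983,0.054,0],"grip":1}]'
python3 -m pendant '[{"travel":[0,-0.02,0],"angular":[0,0,0.063],"grip":1},{"travel":[0,-0.035,0],"angular":[0,0,0.063],"grip":1},{"travel":[0,-0.035,0],"angular":[0,0,0.063],"grip":1},{"travel":[0,-0.035,0],"angular":[0,0,0.063],"grip":1},{"travel":[0,-0.035,0],"angular":[0,0,0.063],"grip":1},{"travel":[0,-0.035,0],"angular":[0,0,0.063],"grip":1},{"travel":[0,-0.035,0],"angular":[0,0,0.063],"grip":1},{"travel":[0,-0.035,0],"angular":[0,0,0.063],"grip":1},{"travel":[0,-0.035,0],"angular":[0,0,0.063],"grip":1},{"travel":[0,-0.035,0],"angular":[0,0,0.063],"grip":1}]'
python3 - <<'E'
from plant import arm
print(arm.state()["joints"])
E
```

```text
time: 5.45
ee_pos: [0.4787, 0.2422, 0.2414]
tcp_rot: [-179.9, -0.2, 118.9]
force: [0.3, 0.2, -3.1]
width: 0.459
time: 6.28
ee_pos: [0.4779, -0.0945, 0.2392]
tcp_rot: [-179.7, -0.1, 155.1]
force: [-0.1, 0.4, -2.4]
width: 0.455
[ 57.718892    17.67809985 -61.80071594 108.93086863  17.66636186
  63.83109342  54.14868196]
```

```bash
python3 -m pendant '[{"travel":[-0.003,-0.014,0],"angular":[0.0475,0.1015,0],"grip":1},{"travel":[-0.003,-0.014,0],"angular":[0.0475,0.1015,0],"grip":1},{"travel":[-0.003,-0.014,0],"angular":[0.0475,0.1015,0],"grip":1},{"travel":[-0.003,-0.014,0],"angular":[0.0475,0.1015,0],"grip":1},{"travel":[-0.003,-0.014,0],"angular":[0.0475,0.1015,0],"grip":1},{"travel":[-0.003,-0.014,0],"angular":[0.0475,0.1015,0],"grip":1},{"travel":[-0.003,-0.014,0],"angular":[0.0475,0.1015,0],"grip":1},{"travel":[-0.003,-0.01,0],"angular":[0,0,0],"grip":1},{"travel":[0,0,0],"angular":[0,0,0],"grip":1},{"travel":[0,0,0],"angular":[0,0,0],"grip":1}]'
python3 - <<'E'
from h import *
from scipy.spatial.transform import Rotation as R
s=arm.state();print(s["joints"],s["ee_pos"]);print(R.from_euler('xyz',s["tcp_rot"],degrees=True).as_matrix())
o=[]
for n in("scene","top"):
    im,D=arm.read_camera(n);np.savez(n+"1.npz",im=im,D=D)
    K,Rr,t=cam(n);q=K@(Rr@s["ee_pos"]+t);u,v=(q[:2]/q[2]).astype(int);print(n,u,v)
    u=min(max(u,100),540);v=min(max(v,100),380);o.append(cv2.resize(im[v-100:v+100,u-100:u+100],(400,400)))
cv2.imwrite("pics/held.png",np.hstack(o))
E
```

```text
time: 7.12
ee_pos: [0.455, -0.2003, 0.2396]
tcp_rot: [-179.8, -44.9, 154.9]
force: [-0.7, 0.5, -2.5]
width: 0.456
[ 50.91697365  44.20028067 -51.11951746  83.30369891  13.82141039
 109.00836807  60.56497289] [ 0.45504936 -0.20029038  0.23955936]
[[-0.64196932  0.42187563 -0.64023148]
 [ 0.30045824  0.90665095  0.29615689]
 [ 0.70540785 -0.00223919 -0.7087981 ]]
scene 253 168
top 369 288
```

View pics/held.png

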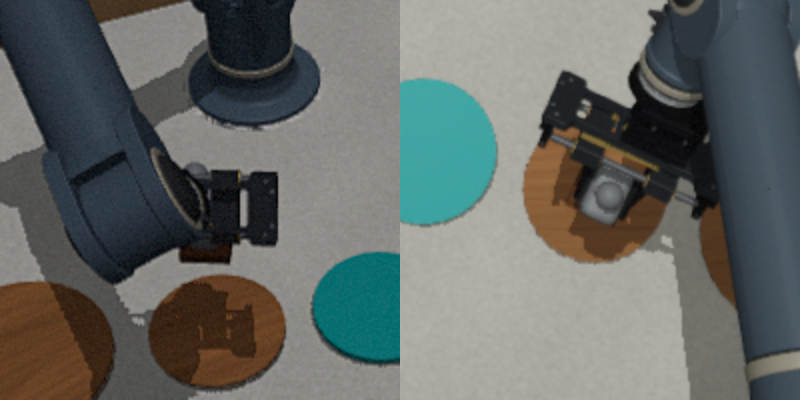

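The figure is held upright over the small wooden turntable: plinth below the gripper at about (205,250) in the left crop, head over the chest at (608,195) in the right one. I'll lower to about 15 mm clear and check the plinth's position.

```bash
python3 -m pendant '[{"travel":[-0.0004,-0.0007,-0.015],"angular":[0,0,0],"grip":1},{"travel":[-0.0004,-0.0007,-0.018],"angular":[0,0,0],"grip":1},{"travel":[-0.0004,-0.0007,-0.018],"angular":[0,0,0],"grip":1},{"travel":[-0.0004,-0.0007,-0.018],"angular":[0,0,0],"grip":1},{"travel":[-0.0004,-0.0007,-0.018],"angular":[0,0,0],"grip":1},{"travel":[-0.0004,-0.0007,-0.018],"angular":[0,0,0],"grip":1},{"travel":[-0.0004,-0.0007,-0.018],"angular":[0,0,0],"grip":1},{"travel":[-0.0004,-0.0007,-0.014],"angular":[0,0,0],"grip":1},{"travel":[0,0,-0.008],"angular":[0,0,0],"grip":1},{"travel":[0,0,0],"angular":[0,0,0],"grip":1}]'
python3 - <<'E'
from h import *
s=arm.state();print(s["joints"],s["ee_pos"],s["tcp_rot"])
o=[]
for n in("scene","top"):
    im,D=arm.read_camera(n);np.savez(n+"2.npz",im=im,D=D);pc=cloud(n,D)
    K,Rr,t=cam(n);q=K@(Rr@s["ee_pos"]+t);u,v=(q[:2]/q[2]).astype(int)
    w=np.zeros(D.shape,bool);w[v-45:v+45,u-45:u+45]=1
    hsv=cv2.cvtColor(im,cv2.COLOR_BGR2HSV)
    P=pc[w&(pc[...,2]>.027)&(pc[...,2]<.062)&(np.linalg.norm(pc[...,:2]-[.463,-.213],axis=-1)<.06)]
    print(n,u,v,len(P),P.min(0) if len(P) else 0,P.max(0) if len(P) else 0)
    if len(P)>5: print(cv2.minAreaRect((P[:,:2]*1000).astype(np.float32)), np.percentile(P[:,2],[2,50,98]))
    u=min(max(u,60),580);o.append(cv2.resize(im[v-60:v+60,u-60:u+60],(400,400),interpolation=cv2.INTER_CUBIC))
cv2.imwrite("pics/low.png",np.hstack(o))
E
```

```text
time: 8.05
ee_pos: [0.4512, -0.2062, 0.092]
tcp_rot: [-179.7, -45.2, 154.9]
force: [0.3, -0.1, -2.9]
width: 0.455
[ 49.92917547  53.40677481 -47.56566412  88.37592611  19.97240262
  97.18256078  60.33966049] [ 0.45117006 -0.20624299  0.09195847] [-179.74706515  -45.15420809  154.87085429]
scene 258 209 61 [ 0.47985393 -0.21940367  0.03362372] [ 0.50005401 -0.19248055  0.04912022]
((490.7808532714844, -207.34059143066406), (27.3922176361084, 12.378098487854004), 62.10631561279297) [0.03395188 0.0438919  0.04902946]
top 365 287 62 [ 0.41134067 -0.25374673  0.02737914] [ 0.48952719 -0.16775053  0.05688472]
((440.35845947265625, -199.70974731445312), (84.84893798828125, 67.19482421875), 54.73390197753906) [0.02744706 0.0487951  0.0562971 ]
```

View pics/low.png

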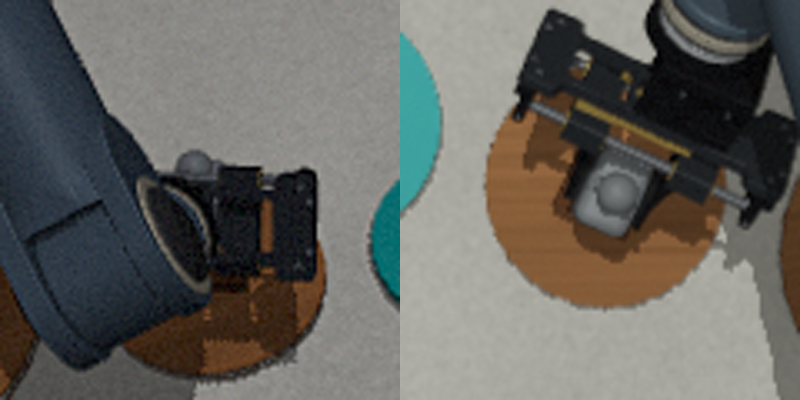

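Centred on the turntable, with the plinth's underside at about z = 0.033. That is roughly 12 mm of clearance, as predicted. Lowering gently.

```bash
python3 -m pendant '[{"travel":[0,0,-0.0025],"angular":[0,0,0],"grip":1},{"travel":[0,0,-0.0025],"angular":[0,0,0],"grip":1},{"travel":[0,0,-0.002],"angular":[0,0,0],"grip":1},{"travel":[0,0,-0.001],"angular":[0,0,0],"grip":1},{"travel":[0,0,-0.001],"angular":[0,0,0],"grip":1},{"travel":[0,0,0],"angular":[0,0,0],"grip":1},{"travel":[0,0,0],"angular":[0,0,0],"grip":1}]'
python3 -m pendant '[{"travel":[0,0,-0.001],"angular":[0,0,0],"grip":1},{"travel":[0,0,0],"angular":[0,0,0],"grip":1},{"travel":[0,0,0],"angular":[0,0,0],"grip":1}]'
python3 -m pendant '[{"travel":[0,0,-0.001],"angular":[0,0,0],"grip":1},{"travel":[0,0,0],"angular":[0,0,0],"grip":1},{"travel":[0,0,0],"angular":[0,0,0],"grip":1}]'
```

```text
time: 8.73
ee_pos: [0.452, -0.2063, 0.0848]
tcp_rot: [-179.8, -45.0, 154.9]
force: [-0.3, 0.3, -3.0]
width: 0.454
time: 8.98
ee_pos: [0.452, -0.2063, 0.0837]
tcp_rot: [-179.8, -45.0, 154.9]
force: [-0.0, 0.7, -2.8]
width: 0.461
time: 9.23
ee_pos: [0.452, -0.2063, 0.0827]
tcp_rot: [-179.8, -45.0, 154.9]
force: [0.2, -0.3, -2.2]
width: 0.457
```

```bash
for i in 1; do python3 -m pendant '[{"travel":[0,0,-0.001],"angular":[0,0,0],"grip":1},{"travel":[0,0,0],"angular":[0,0,0],"grip":1},{"travel":[0,0,0],"angular":[0,0,0],"grip":1}]'; done
python3 -m pendant '[{"travel":[0,0,-0.001],"angular":[0,0,0],"grip":1},{"travel":[0,0,0],"angular":[0,0,0],"grip":1},{"travel":[0,0,0],"angular":[0,0,0],"grip":1}]'
```

```text
time: 9.48
ee_pos: [0.452, -0.2063, 0.0817]
tcp_rot: [-179.8, -45.0, 154.9]
force: [1.1, -0.6, -2.9]
width: 0.462
time: 9.73
ee_pos: [0.452, -0.2063, 0.0807]
tcp_rot: [-179.8, -45.0, 154.9]
force: [0.3, 1.2, -3.0]
width: 0.463
```

```bash
python3 -m pendant '[{"travel":[0,0,-0.001],"angular":[0,0,0],"grip":1},{"travel":[0,0,0],"angular":[0,0,0],"grip":1},{"travel":[0,0,0],"angular":[0,0,0],"grip":1}]'
python3 -m pendant '[{"travel":[0,0,-0.001],"angular":[0,0,0],"grip":1},{"travel":[0,0,0],"angular":[0,0,0],"grip":1},{"travel":[0,0,0],"angular":[0,0,0],"grip":1}]'
```

```text
time: 9.98
ee_pos: [0.452, -0.2063, 0.0797]
tcp_rot: [-179.8, -45.0, 154.9]
force: [0.5, 0.1, -2.5]
width: 0.46
time: 10.23
ee_pos: [0.452, -0.2063, 0.0787]
tcp_rot: [-179.8, -45.0, 154.9]
force: [0.4, -0.8, -2.3]
width: 0.458
```

```bash
python3 -m pendant '[{"travel":[0,0,-0.001],"angular":[0,0,0],"grip":1},{"travel":[0,0,0],"angular":[0,0,0],"grip":1},{"travel":[0,0,0],"angular":[0,0,0],"grip":1}]'
python3 -m pendant '[{"travel":[0,0,-0.001],"angular":[0,0,0],"grip":1},{"travel":[0,0,0],"angular":[0,0,0],"grip":1},{"travel":[0,0,0],"angular":[0,0,0],"grip":1}]'
```

```text
time: 10.48
ee_pos: [0.4521, -0.2063, 0.0778]
tcp_rot: [-179.8, -45.0, 154.9]
force: [0.6, -0.4, -1.9]
width: 0.459
time: 10.73
ee_pos: [0.4521, -0.2063, 0.0777]
tcp_rot: [-179.8, -45.0, 154.9]
force: [0.3, -1.5, 5.1]
width: 0.46
```

Contact (force went from -2 to +5 N). Opening, and then backing straight out along the tool axis.

```bash
python3 -m pendant '[{"travel":[0,0,0],"angular":[0,0,0],"grip":0.5},{"travel":[0,0,0],"angular":[0,0,0],"grip":0.45},{"travel":[0,0,0],"angular":[0,0,0],"grip":0.35},{"travel":[0,0,0],"angular":[0,0,0],"grip":0.2},{"travel":[0,0,0],"angular":[0,0,0],"grip":0},{"travel":[0,0,0],"angular":[0,0,0],"grip":0},{"travel":[0,0,0],"angular":[0,0,0],"grip":0},{"travel":[0,0,0],"angular":[0,0,0],"grip":0}]'
python3 - <<'E'
from h import *
im,D=arm.read_camera("top");cv2.imwrite("pics/rel.png",cv2.resize(im[220:340,300:440],(700,600),interpolation=cv2.INTER_CUBIC))
E
```

```text
time: 11.4
ee_pos: [0.452, -0.2063, 0.0767]
tcp_rot: [-179.8, -45.0, 154.9]
force: [0.3, 0.2, 0.3]
width: 0.922
```

View pics/rel.png

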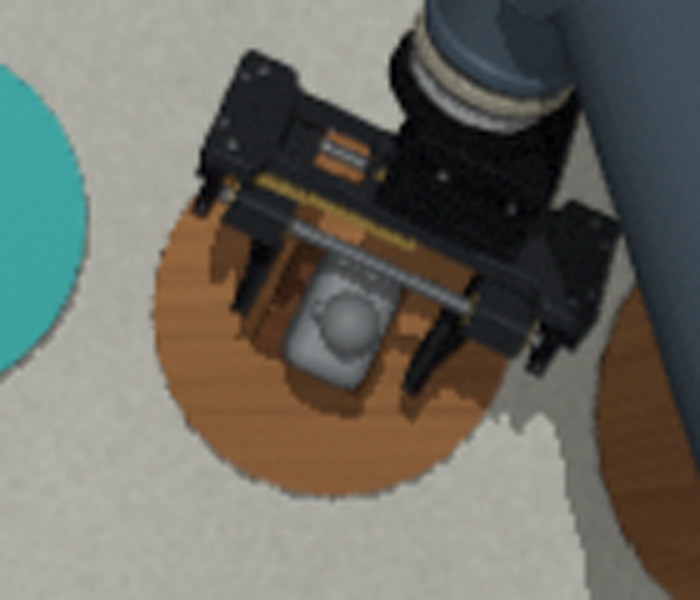

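The figure stands at (345,320) near the disc's centre, with the open fingers clear on both sides. Retreating.

```bash
python3 -m pendant '[{"travel":[0.0064,-0.003,0.0071],"angular":[0,0,0],"grip":0},{"travel":[0.0096,-0.0044,0.0106],"angular":[0,0,0],"grip":0},{"travel":[0.0128,-0.0059,0.0142],"angular":[0,0,0],"grip":0},{"travel":[0.0128,-0.0059,0.0142],"angular":[0,0,0],"grip":0},{"travel":[0.0128,-0.0059,0.0142],"angular":[0,0,0],"grip":0},{"travel":[0.0128,-0.0059,0.0142],"angular":[0,0,0],"grip":0},{"travel":[0.0128,-0.0059,0.0142],"angular":[0,0,0],"grip":0},{"travel":[0,-0.02,0.03],"angular":[0,0,0],"grip":0},{"travel":[0,-0.02,0.03],"angular":[0,0,0],"grip":0},{"travel":[0,-0.02,0.03],"angular":[0,0,0],"grip":0}]'
python3 -m pendant '[{"travel":[0,-0.03,0.02],"angular":[0,0,0],"grip":0},{"travel":[0,-0.03,0.02],"angular":[0,0,0],"grip":0},{"travel":[0,-0.03,0.02],"angular":[0,0,0],"grip":0},{"travel":[0,-0.03,0.02],"angular":[0,0,0],"grip":0},{"travel":[0,0,0],"angular":[0,0,0],"grip":0},{"travel":[0,0,0],"angular":[0,0,0],"grip":0}]'
python3 - <<'E'
from h import *
o=[]
for n in("scene","top"):
    im,D=arm.read_camera(n);pc=cloud(n,D);o.append(cv2.resize(im,(400,300)))
    m=(np.linalg.norm(pc[...,:2]-[.463,-.213],axis=-1)<.1)&(pc[...,2]>.03)&(pc[...,2]<.17)&(D>0)
    P=pc[m];H=P[P[:,2]>.125];C=P[(P[:,2]>.105)&(P[:,2]<.12)];B=P[P[:,2]<.04]
    print(n,len(P),"zmax",P[:,2].max(),"head",H.mean(0),"chest top",C.mean(0),"low",B.mean(0))
    (u,v)=(262,210) if n=="scene" else (366,280)
    o.append(cv2.resize(im[v-60:v+60,u-80:u+80],(400,300),interpolation=cv2.INTER_CUBIC))
cv2.imwrite("pics/end.png",np.vstack([np.hstack(o[:2]),np.hstack(o[2:])]))
E
```

```text
time: 12.28
ee_pos: [0.5312, -0.2772, 0.207]
tcp_rot: [-179.3, -46.8, 154.9]
force: [0.8, 0.1, -1.7]
width: 1.0
time: 12.78
ee_pos: [0.5104, -0.3299, 0.2104]
tcp_rot: [-178.2, -48.3, 154.3]
force: [0.6, 0.4, -0.3]
width: 1.002
scene 711 zmax 0.1464674941694849 head [ 0.46823626 -0.21106446  0.13697145] chest top [ 0.47362501 -0.21249108  0.11038232] low [ 0.47500952 -0.20991465  0.0326261 ]
top 479 zmax 0.15095164987283843 head [ 0.46144004 -0.20842072  0.14103637] chest top [ 0.46490275 -0.20695498  0.11205068] low [ 0.47027344 -0.19133886  0.03386857]
```

View pics/end.png

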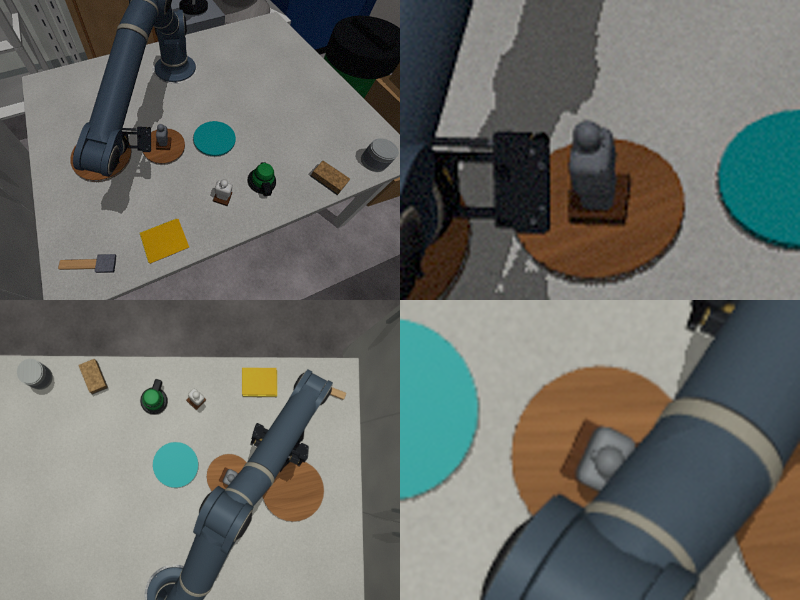

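The figure is upright near the turntable's centre: the head's measured centre is over the chest, and the top is at about 0.147 m. The gripper is clear, and the white figure and sander stand as before.

```bash
python3 -c "
from plant import arm
print(arm.state()['qd'].round(2), arm.job_done())"
```

```text
the job is handed in; nothing more can be done
[ 0.56  0.22 -2.32  0.37  0.06 -0.1   0.39] None
```

The grey figure now stands upright on its plinth near the middle of the smaller wooden turntable, and I handed the job in at about 13 s. I gripped it by the chest with the tool leaned 45°, turned it upright in the air and lowered it in 1 mm steps. Contact was about 8 N, and I then opened the fingers and backed out along the tool axis.

**Last checks:**
- **Height:** the figure's top read 0.146 m in the scene view and 0.151 m in the top view, against 0.146 m expected.
- **Position:** the head is at about (0.465, -0.210), within about 5 mm of the turntable's centre.
- **Gripper and bystanders:** the gripper is fully open and clear of the figure, and the white figure and sander look unmoved by eye.

**What disagreed:**
- The turntable's x position differed by 5–8 mm between the two cameras. Triangulating its top gave 8.5 mm instead of 20 mm, so I relied on the top view and depth, which gave 20.7 mm.
- Contact came about 2 mm lower than predicted.
- On the last part of the retreat, the arm fell short of the commanded pose and tilted by about 3°. The figure was already well clear by then.
- The joints were still settling slightly at hand-in, at no more than 2.3°/s.

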